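# Hold the sandwich tin open

### The arm

A 7-joint arm with a two-finger parallel gripper is mounted at the origin on the work surface. World frame = base frame: x ahead of the robot, y to its left, z up, the work surface at z = 0. Lengths are in m, angles in rad, forces in N, time in s.
With the tool pointing down it reaches from about 0.375 to 0.925 m from the base axis. Payload 3.1 kg.
Tool frame: the origin (TCP) lies between the finger pads; the fingertips stand 19 mm ahead of it and the grasp point (between the pads) is the TCP; z points along the fingers, y is the line along which they close (so a half turn about z gives the same grasp; the last joint's range is limited). The gripper opens to 85 mm and grips with 20 to 120 N. Pads are 22 mm wide; open, the fingers measure 114 mm over their backs; the gripper's body (76 mm by 85 mm) begins 54 mm behind the grasp point. The pads swing forward as they close: fully open they stand 13 mm farther back than shut.
Start: joints at [1.103, 0.383, 0.044, 1.598, -0.018, 1.161, -0.05], TCP at [0.235, -0.606, 0.229] pointing down, gripper open.
Joint ranges: [-2.61, 2.61], [-0.41, 2.15], [-1.48, 1.57], [0, 2.5], [-1.57, 4.71], [0.05, 1.97], [-2.85, 2.85]. Speed limits (rad/s): [2.79, 2.79, 3.14, 3.14, 3.14, 3.14, 3.14].

### API

Orientations are given as a unit quaternion [x, y, z, w].
In Python, from bench import move_ptp, movel, move_j, move_gripper, pause, inverse_kinematics, read_camera, camera_params, MotionError, sign_off, look_for, tip_of, read_time_s, read_qpos, read_joint_vel, read_effort, read_eef_pos, read_tcp_rot, read_ft_force, read_ft_torque, read_finger_gap, read_grasp_force gives the robot as it stands. Calls block until the motion is done:
- move_ptp(position, orientation): joint-space move of the TCP to a pose.
- movel(position, orientation=None, speed=0.15): straight line of the TCP; orientation=None keeps the orientation; speed is the mean speed in m/s.
- move_j(angles): joint-space move.
- move_gripper(opening, effort=None): finger opening in m; effort is the grip in N (None keeps the last); returns when the fingers have stopped.
- pause(seconds).
- inverse_kinematics(position, orientation): joint angles nearest the present ones, or None.
- read_camera(name): name is "scene" or "side" or "wrist"; returns the picture (420x560x3 uint8, red, green, blue); there is no depth.
- camera_params(name): a dict with "K" (3x3 intrinsics, pixels), "dist_coeffs" ([k1, k2, p1, p2, k3] as OpenCV has them; the pictures are not rectified), "camera_from_world" (4x4, takes a point from world to camera coordinates). Camera axes: x right, y down, z forward; pixel columns grow to the right and rows downward; lengths in m; the calibration is good to about 2 mm. A picture is of the moment at which its call begins: read the wrist's pose just before it. camera_params takes no time and is no camera call; for the wrist camera it gives the pose at the moment of the call.
A pose or a line that the arm cannot do raises MotionError and nothing moves.
- sign_off(): hands the job in; it is judged then, once.
Trained networks look in the newest picture that a camera, given by its name, has taken for a name from the list of things; names that differ only in an ending like _2 or _b are one class to them, and where a whole thing is asked for, a point or a joint stands for the part that bears it (a point fixed in the world has none). Each returns a list of dicts, best first, with "confidence" (0 to 1); they miss things now and then, are a little off and sometimes report something else, mostly with a low value. They report only what shows in the picture. A call takes as long as a camera call. They do not tell look-alikes from the thing itself.
- look_for(camera, name): "at" ([column, row] in pixels, amid what is visible of it).
- tip_of(camera, name): "at" ([column, row] in pixels: a listed point, or the origin of a listed thing).
Readings, each from a call of its own:
- read_time_s(): time.
- read_qpos(): joint angles.
- read_joint_vel(): joint speeds.
- read_effort(): joint torques, N m.
- read_eef_pos(): TCP position.
- read_tcp_rot(): TCP orientation.
- read_ft_force(): force on the tool from outside, world axes, zero at the start.
- read_ft_torque(): the same for the moment, N m.
- read_finger_gap(): finger opening in m.
- read_grasp_force(): force on a finger pad.
Only numpy, scipy, OpenCV 4.12 (cv2) and the standard library are available. Lean on these libraries where they do the work, as an engineer would, in place of code of your own. Each camera call takes 0.05 s, during which the arm holds its last target. There are 200 camera calls.

### The job

Take the jam jar off the lid of the sandwich tin and stand it upright on the round wooden board. Then lift the tin's lid and hold it open at 60 degrees from shut (within 5 degrees or so) so that I can pack the sandwiches; it falls shut if you let go, so finish while still holding it there. Leave the other things on the table where they are.

Things in the scene. Friction and masses are not known exactly. Their poses are not given: they have to be found in the camera images.
- tin: mint enamel sandwich tin, 160 (x) x 220 (y) x 60 mm high without its lid, fixed to the table. Origin: centre of its underside; z up. Its own -x side is the front (towards the robot, give or take its yaw), the lid's hinge is along its far +x top edge, parallel to its y axis.
- lid (a joint): angle of the tin's hinged lid in rad: 0 shut (level), 1.047 at 60 degrees, stop at 1.75. The front edge rises as it grows. The lid is a plate 162 x 224 x 6 mm, about 0.3 kg, its top 66 mm above the table when shut. Its own weight and a weak spring pull it shut from any angle up to and past 60 degrees; 1 to 3 N upward at the knob carries it.
- lid_knob (a point): centre of the lid's knob: a wooden barrel, diameter 24, length 28 mm, flat ends, axis parallel to the hinge, on an 8 mm stem at the middle of the lid's front edge. Centre 38 mm out from that edge, 200 mm from the hinge line, 63 mm above the table when shut; free space around. Held by its two ends (20 to 50 N) it turns between the fingers as the lid swings; the hand need not tilt.
- lid_hinge (a point): middle of the hinge line, at the tin's far top edge, 60 mm above the table; the axis is the tin's y axis.
- jar: closed upright jam jar, diameter 56, height 75 mm, about 0.25 kg, smooth straight sides for the lower 40 mm, then a shoulder, steel cap. Origin: centre of its underside; z up. At the start it stands on the tin's lid.
- board: ROUND wooden board lying left or right of the tin, diameter 140, 16 mm thick, fixed. Origin: centre of its underside, its top is 16 mm above it.
- mug: bystander: a white mug, diameter 76, height 85, its handle a further 30 mm; origin at its underside, leave it alone
- can: bystander: a food can, diameter 68, height 80 mm; origin at its underside, leave it alone
- shaker: bystander: a white waisted salt shaker, diameter 44, height 70 mm; origin at its underside, leave it alone
- eggcup: bystander: a small turned wooden egg cup, diameter 50, height 55 mm; origin at its underside, leave it alone
- spoon: bystander: a steel spoon with a wooden handle, lying across in front of the tin, leave it alone
- trivet: bystander: a SQUARE wooden trivet 130 x 130 x 14 mm; origin at its underside, leave it alone
Mind the look-alikes: they are no part of the job. What is shaped like the jar but turquoise is not meant. Leave any black look-alike of the board alone.

How it is judged:
By the outcome, as a careful person would: the job done as asked, in the order asked, and still so for the second after the job is handed in, while the arm keeps its last pose, push and grip.
It also fails if it takes over 59 s, if anything falls off the work surface, if the arm or the gripper's body presses on something with over 40 N, if the wrist force passes 120 N, or if a joint passes its speed limit or range.

## Working session

There is one attempt and no reset: what is moved stays moved. The work goes in short steps, each a Python script; the robot and the scene stay as the last script left them, time stands still between calls to the robot, and variables do not carry over. Pictures are saved under pics/ and viewed, at most 10 in all, crops included, and the job is handed in when it is done.

```bash
mkdir -p pics
cat > h.py <<'E'
import numpy as np, cv2
from bench import *
def ray(cam,px,P=None):
    P=P or camera_params(cam); K=np.array(P["K"]);d=np.array(P["dist_coeffs"]);T=np.array(P["camera_from_world"])
    u=cv2.undistortPoints(np.array([[px]],float),K,d)[0,0]
    R=T[:3,:3]; return -R.T@T[:3,3], R.T@np.array([u[0],u[1],1])
def onz(cam,px,z,P=None):
    o,d=ray(cam,px,P); return o+d*(z-o[2])/d[2]
def tri(pxs):
    A=np.zeros((3,3));b=np.zeros(3)
    for c,p in pxs:
        o,d=ray(c,p); d=d/np.linalg.norm(d);M=np.eye(3)-np.outer(d,d);A+=M;b+=M@o
    return np.linalg.solve(A,b)
def proj(cam,pt,P=None):
    P=P or camera_params(cam);T=np.array(P["camera_from_world"])
    return cv2.projectPoints(np.array([pt],float),cv2.Rodrigues(T[:3,:3])[0],T[:3,3],np.array(P["K"]),np.array(P["dist_coeffs"]))[0][0,0]
def snap(cam,fn):
    im=read_camera(cam); cv2.imwrite("pics/"+fn,im[:,:,::-1]); return im
def down(yaw): # tool down, tool y axis at angle yaw in world
    from scipy.spatial.transform import Rotation as R
    y=np.array([np.cos(yaw),np.sin(yaw),0]);z=np.array([0,0,-1.])
    return R.from_matrix(np.c_[np.cross(y,z),y,z]).as_quat()
E
python3 - <<'E'
from h import *
a=snap("scene","a.png");b=snap("side","b.png")
for n,z in [("tin",0),("lid_knob",.063),("lid_hinge",.06),("jar",.066),("board",0),("trivet",0),("mug",0),("can",0),("shaker",0),("eggcup",0),("spoon",0)]:
    for c in("scene","side"):
        for r in tip_of(c,n)[:3]: print(n,c,np.round(r["at"]),round(r["confidence"],2),onz(c,r["at"],z).round(3))
print(read_tcp_rot(),read_time_s())
E
```

```text
tin scene [255. 251.] 0.7 [ 0.601 -0.024  0.   ]
tin side [295. 197.] 0.79 [ 0.591 -0.025 -0.   ]
lid_knob scene [249. 199.] 0.83 [0.478 0.011 0.063]
lid_knob side [318. 199.] 0.59 [0.493 0.005 0.063]
lid_knob side [190. 247.] 0.28 [0.671 0.355 0.063]
lid_hinge scene [248. 265.] 0.72 [ 0.666 -0.062  0.06 ]
lid_hinge side [284. 170.] 0.91 [ 0.653 -0.055  0.06 ]
lid_hinge side [391. 197.] 0.52 [ 0.321 -0.133  0.06 ]
lid_hinge side [356. 234.] 0.28 [0.339 0.062 0.06 ]
jar scene [234. 325.] 0.78 [ 0.803 -0.145  0.066]
jar scene [311. 294.] 0.6 [0.8   0.049 0.066]
jar scene [260. 239.] 0.58 [ 0.612 -0.008  0.066]
jar side [231. 188.] 0.91 [0.728 0.115 0.066]
jar side [287. 179.] 0.58 [ 0.616 -0.018  0.066]
jar side [266. 158.] 0.55 [ 0.728 -0.064  0.066]
board scene [403. 143.] 0.77 [0.415 0.556 0.   ]
board scene [347. 171.] 0.76 [0.447 0.335 0.   ]
board side [221. 370.] 0.81 [0.41  0.548 0.   ]
board side [260. 299.] 0.76 [0.451 0.344 0.   ]
trivet scene [127. 250.] 0.79 [ 0.462 -0.345  0.   ]
trivet side [372. 160.] 0.87 [ 0.475 -0.341  0.   ]
mug scene [148. 338.] 0.8 [ 0.728 -0.347  0.   ]
mug side [308. 132.] 0.71 [ 0.747 -0.357  0.   ]
can scene [384. 240.] 0.79 [0.707 0.317 0.   ]
can side [192. 246.] 0.8 [0.715 0.313 0.   ]
shaker scene [168. 203.] 0.64 [ 0.351 -0.201  0.   ]
shaker scene [249. 267.] 0.24 [ 0.64  -0.053  0.   ]
shaker side [394. 198.] 0.82 [ 0.332 -0.199  0.   ]
eggcup scene [290. 155.] 0.67 [0.318 0.202 0.   ]
eggcup side [331. 284.] 0.91 [0.328 0.2   0.   ]
eggcup side [308. 135.] 0.32 [ 0.737 -0.341  0.   ]
spoon scene [233. 184.] 0.58 [ 0.361 -0.003  0.   ]
spoon side [355. 233.] 0.72 [0.363 0.005 0.   ]
[9.82948337e-01 1.83881936e-01 2.29824638e-05 1.38273018e-05] 1.2
```

View pics/a.png

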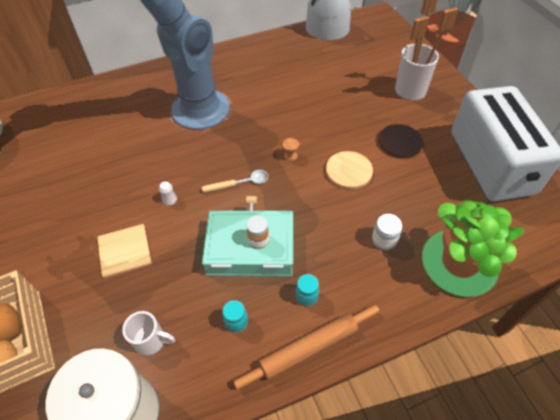

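View pics/b.png

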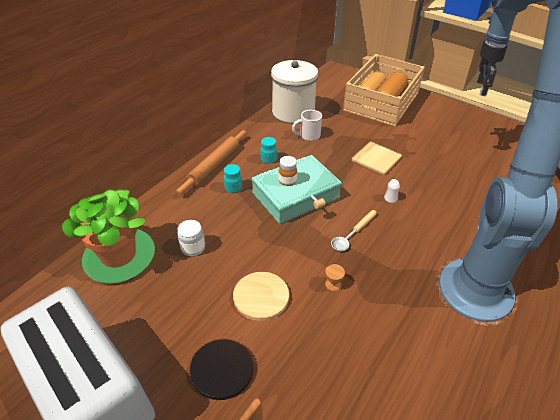

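The scene shows the tin at (250,240) with the white-capped jar on it at (258,235), plus two turquoise look-alikes behind. The pale round board is at (349,171) and the black one at (401,141). The side view agrees: jar (288,170), board (260,296). Next I'll look from above the jar.

Run:
```python
from h import *
print(tri([("scene",(260,239)),("side",(287,179))]).round(3), onz("scene",(349,170),.016).round(3), onz("side",(260,296),.016).round(3))
for y in (70,-110):
    q=inverse_kinematics([.57,-.01,.36],down(np.radians(y))); print(y,None if q is None else np.round(q,2))
move_ptp([.235,-.45,.36],down(np.radians(-110)))
move_ptp([.54,-.01,.36],down(np.radians(-110)))
P=camera_params("wrist"); snap("wrist","c.png")
for n,z in [("jar",.066),("lid_knob",.063),("lid_hinge",.06),("tin",0)]:
    for r in tip_of("wrist",n)[:3]: print(n,np.round(r["at"]),round(r["confidence"],2),onz("wrist",r["at"],z,P).round(4))
print(read_eef_pos(),read_time_s())
```

```text
[ 0.613 -0.01   0.072] [0.459 0.335 0.016] [0.45  0.346 0.016]
70 [ 0.52  0.2  -0.66  1.6   0.13  1.39  1.07]
-110 [ 0.38  0.18 -0.49  1.6   0.09  1.38 -2.05]
jar [259. 107.] 0.91 [ 0.6118 -0.0101  0.066 ]
jar [173.   5.] 0.67 [0.7557 0.0416 0.066 ]
lid_hinge [285.  48.] 0.71 [ 0.6656 -0.0633  0.06  ]
tin [282. 115.] 0.79 [ 0.5903 -0.0332  0.    ]
[ 0.53997338 -0.01088493  0.36002452] 4.2167
```

View pics/c.png

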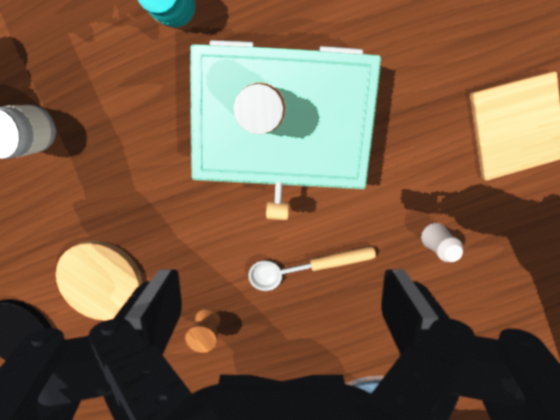

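The wrist view shows the jar cap at (259,108) and the knob at (277,211). The lid corners are (191,45), (380,56), (366,188) and (191,180), and the board is at about (98,281).

Run:
```python
from h import *
P=camera_params("wrist")
for n,p,z in [("cap",(259,108),.141),("knob",(277,211),.063),("FL",(191,45),.066),("FR",(380,56),.066),("NR",(366,188),.066),("NL",(191,180),.066),("board",(98,281),.014)]:
    print(n,onz("wrist",p,z,P).round(4))
im=cv2.imread("pics/c.png"); hsv=cv2.cvtColor(im,cv2.COLOR_BGR2HSV)
m=((hsv[...,0]>65)&(hsv[...,0]<88)&(hsv[...,1]>40)&(hsv[...,1]<130)&(hsv[...,2]>110)).astype(np.uint8)
c=max(cv2.findContours(m,0,1)[0],key=cv2.contourArea); q=cv2.approxPolyDP(cv2.convexHull(c),8,True)[:,0]
print(q.tolist()); print([onz("wrist",p,.066,P).round(4).tolist() for p in q.astype(float)])
```

```text
cap [ 0.6108 -0.0135  0.141 ]
knob [0.4791 0.0165 0.063 ]
FL [0.7074 0.0404 0.066 ]
FR [ 0.6192 -0.1656  0.066 ]
NR [ 0.4697 -0.1035  0.066 ]
NL [0.5576 0.106  0.066 ]
board [0.4525 0.3372 0.014 ]
[[191, 46], [379, 56], [364, 187], [193, 178]]
[[0.7063, 0.0408, 0.066], [0.6196, -0.1644, 0.066], [0.4719, -0.1014, 0.066], [0.5591, 0.1025, 0.066]]
```

Everything fits the given sizes: tin yaw is about -22.9°, the knob prediction agrees to within 1 mm, and the lid measures 224 mm wide. Now I'll pick the jar.

Run:
```python
from h import *
q=down(np.radians(-112.9))
print(inverse_kinematics([.4525,.338,.2],q))
move_ptp([.6112,-.012,.22],q)
movel([.6112,-.012,.095],speed=.1)
print(read_ft_force())
move_gripper(.045,35)
print(read_finger_gap(),read_grasp_force(),read_eef_pos())
movel([.6112,-.012,.22],speed=.12)
print(read_finger_gap(),read_grasp_force(),read_ft_force(),read_time_s())
```

```text
[-0.37771974  0.28001212 -0.39067449  1.81849368  0.12051303  1.06629875
 -2.78354868]
[ 0.08979345 -0.73956707 -0.23528003]
0.053977071475202254 36.03871194598469 [ 0.61138948 -0.01235585  0.09590619]
0.053829245473694505 37.25779178625089 [ 0.9565008  -0.63445469 -2.23827428] 7.8833
```

Run:
```python
from h import *
q=down(np.radians(-80))
move_ptp([.4525,.338,.2],q)
print(read_qpos().round(2) if hasattr(read_qpos(),'round') else read_qpos())
P=camera_params("wrist"); 
movel([.4525,.338,.07],speed=.12)
f0=np.array(read_ft_force())[2]; z=.05
while z>.036:
    movel([.4525,.338,z],speed=.03)
    f=np.array(read_ft_force())[2]; print(round(z,4),round(f-f0,2))
    if f-f0>1.5: break
    z-=.0012
move_gripper(.085); 
movel([.4525,.338,.2],speed=.12)
snap("scene","d.png"); snap("side","e.png")
for c in("scene","side"):
    for r in tip_of(c,"jar")[:4]: print(c,r["at"],round(r["confidence"],2),onz(c,r["at"],.016).round(3))
im=np.hstack([cv2.resize(cv2.imread("pics/d.png")[100:260,180:400],None,fx=1.8,fy=1.8),cv2.resize(cv2.imread("pics/e.png")[200:360,150:370],None,fx=1.8,fy=1.8)]);cv2.imwrite("pics/f.png",im)
print(read_time_s())
```

```text
[-0.02  0.37 -0.82  1.8   0.3   1.1  -2.35]
0.05 -0.38
0.0488 -0.02
0.0476 -0.6
0.0464 3.38
scene [310.6, 292.9] 0.9 [0.778 0.061 0.016]
scene [349.0, 167.8] 0.84 [0.451 0.339 0.016]
scene [235.6, 325.5] 0.58 [ 0.786 -0.141  0.016]
side [262.5, 291.4] 0.83 [0.454 0.331 0.016]
side [231.1, 184.5] 0.72 [0.779 0.058 0.016]
side [266.8, 160.4] 0.58 [ 0.76  -0.109  0.016]
14.1667
```

View pics/f.png

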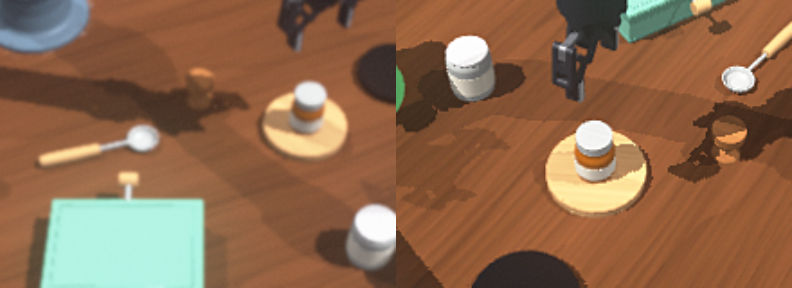

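The jar stands upright on the round board, at (309,107) and (595,150) in the crop. Next I grip the knob by its ends and swing the lid.

Run:
```python
from h import *
q=down(np.radians(-112.9)); k=np.array([.4789,.0163])
move_ptp([*k,.2],q)
P=camera_params("wrist"); snap("wrist","g.png")
print("knob px expected",proj("wrist",[*k,.063],P),[ (r["at"],r["confidence"]) for r in look_for("wrist","lid_knob")[:2]])
movel([*k,.063],speed=.1)
print(read_ft_force())
move_gripper(.015,30)
print(read_finger_gap(),read_grasp_force(),read_ft_force(),read_eef_pos(),read_time_s())
```

```text
knob px expected [282.9630961  192.50257452] [([281.8, 77.2], 0.94), ([286.9, 75.9], 0.64)]
[ 0.2443322  -0.01138738  0.19493937]
0.026861679768169784 33.5015594959259 [0.12284338 0.21698298 0.17792737] [0.47895017 0.01626385 0.06306675] 17.5667
```

View pics/g.png

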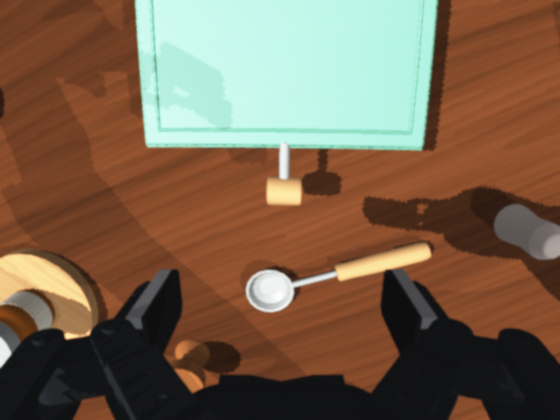

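The wrist picture has the knob at (284,191) against (283,192.5) expected. The grip is good: the gap matches the 28 mm barrel. Swinging the lid up.

Run:
```python
from h import *
k=np.array([.4789,.0163]); a=np.radians(-22.9); u=np.array([np.cos(a),np.sin(a)])
h=k+.2*u; p0=np.array(read_eef_pos()); r0=.2; print(h)
q=down(np.radians(-112.9))
for d in range(4,61,4):
    t=np.radians(d); c,s=np.cos(t),np.sin(t)
    p=[*(h+(-.2*c+.003*s)*u),.06+.2*s+.003*c]
    movel(p,q,speed=.06)
    f=np.array(read_ft_force()); 
    if d%12==0: print(d,f.round(1),round(read_grasp_force(),1),round(read_finger_gap(),4))
    if np.linalg.norm(f)>20: print("stop",d,f); break
pause(.3)
snap("scene","i.png"); snap("side","j.png"); P=camera_params("wrist"); snap("wrist","k.png")
cv2.imwrite("pics/l.png",np.hstack([cv2.resize(cv2.imread("pics/i.png")[120:320,160:420],(390,300)),cv2.resize(cv2.imread("pics/j.png")[80:320,180:420],(300,300))]))
print(read_eef_pos(),read_ft_force(),read_time_s())
```

```text
[ 0.66313708 -0.06152479]
12 [ 6.5 -2.4 -4.1] 32.0 0.0267
24 [ 6.5 -2.1 -5.6] 29.9 0.0265
36 [ 5.7 -1.7 -7.3] 30.0 0.0265
48 [ 0.5 -2.5 -5.6] 29.9 0.0266
60 [-2.9 -3.4 -2.1] 29.7 0.0262
[ 0.57270601 -0.02407313  0.23454985] [-3.35296851 -4.45910295 -2.04426577] 23.7667
```

View pics/l.png

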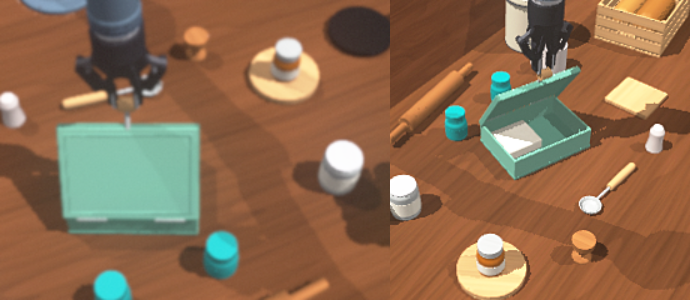

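View pics/k.png

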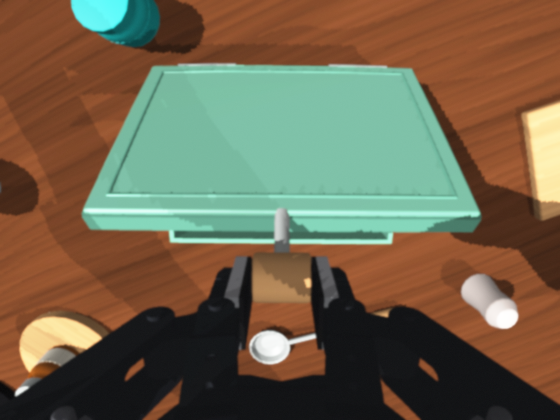

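The lid is open with the knob still between the pads at (280,278). Its front top corners are near (88,213) and (478,217). The jar is on the board and the other things look undisturbed. I'll check the angle from those corners.

Run:
```python
from h import *
P=camera_params("wrist"); a=np.radians(-22.9); u=np.array([np.cos(a),np.sin(a)]); v=np.array([-u[1],u[0]])
h=np.array([.6631,-.0615])
for d in range(50,71,4):
    t=np.radians(d);c,s=np.cos(t),np.sin(t)
    f=lambda x,z,y:[*(h+(x*c+z*s)*u+y*v),.06-x*s+z*c]
    print(d,[proj("wrist",f(x,.006,y),P).round(0).tolist() for x,y in((-.162,.112),(-.162,-.112),(0,.112),(0,-.112))],"knob",proj("wrist",f(-.2,.003,0),P).round(0))
```

```text
50 [[95.0, 234.0], [463.0, 234.0], [150.0, 69.0], [409.0, 69.0]] knob [279. 299.]
54 [[87.0, 223.0], [471.0, 223.0], [150.0, 69.0], [409.0, 69.0]] knob [279. 289.]
58 [[78.0, 211.0], [480.0, 211.0], [150.0, 68.0], [409.0, 68.0]] knob [279. 275.]
62 [[70.0, 196.0], [488.0, 196.0], [150.0, 68.0], [408.0, 68.0]] knob [279. 258.]
66 [[62.0, 179.0], [496.0, 179.0], [151.0, 68.0], [408.0, 68.0]] knob [279. 237.]
70 [[54.0, 160.0], [504.0, 160.0], [151.0, 68.0], [408.0, 68.0]] knob [278. 211.]
```

The corners and the knob both read about 57°, so I'll raise it about 2.5° and recheck.

Run:
```python
from h import *
a=np.radians(-22.9); u=np.array([np.cos(a),np.sin(a)]); h=np.array([.6631,-.0615])
t=np.radians(62.5);c,s=np.cos(t),np.sin(t)
movel([*(h+(-.2*c+.003*s)*u),.06+.2*s+.003*c],None,speed=.03); pause(.5)
P=camera_params("wrist"); im=snap("wrist","m.png")
v=np.array([-u[1],u[0]])
for d in (56,58,60,62,64):
    t=np.radians(d);c,s=np.cos(t),np.sin(t)
    f=lambda x,z,y:[*(h+(x*c+z*s)*u+y*v),.06-x*s+z*c]
    print(d,[proj("wrist",f(x,.006,y),P).round(0).tolist() for x,y in((-.162,.112),(-.162,-.112))],proj("wrist",f(-.2,.003,0),P).round(0))
print(read_ft_force(),read_grasp_force(),read_finger_gap(),read_time_s())
```

```text
56 [[88.0, 227.0], [470.0, 227.0]] [279. 292.]
58 [[84.0, 221.0], [473.0, 221.0]] [279. 285.]
60 [[80.0, 214.0], [477.0, 214.0]] [279. 278.]
62 [[76.0, 207.0], [481.0, 207.0]] [279. 269.]
64 [[73.0, 199.0], [485.0, 199.0]] [279. 260.]
[-2.7110956  -4.47508718 -2.34909247] 29.621869325637817 0.026136644264225455 24.7583
```

View pics/m.png

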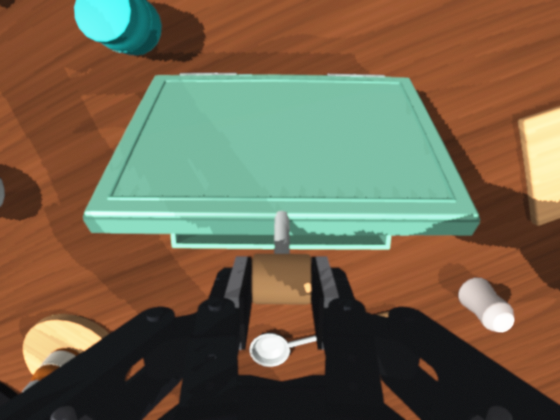

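The front edge is at row 214–216, with corners at (87,214) and (478,215), and the knob is at row 278. That reads about 60° by row and 59° by width, and the grip is steady. Handing in.

```bash
python3 -c "
from bench import *
print(sign_off())"
```

```text
the job is handed in; nothing more can be done
None
```

The jam jar stands upright on the round board, and the arm is holding the tin's lid open at about 60° (59–60° from the wrist camera); I handed the job in at about 25 s.

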